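Break the lid stay and shut the packing-bench tool chest

ROBOT

A 6-joint arm with a two-finger parallel gripper is mounted at the origin on the work surface. World frame = base frame: x ahead of the robot, y to its left, z up, the work surface at z = 0. Lengths are in mm, angles in degrees, forces in N, time in s.
With the tool pointing down it reaches from about 350 to 850 mm from the base axis. Payload 8.1 kg.
Tool frame: the origin (TCP) lies midway between the tips of the shut fingers; the grasp point (between the pads) lies 19 mm behind it (r.grasp_offset is the distance from the TCP to the grasp point, in mm); z points along the fingers, x is the direction in which the jaws open and shut, and the axes are right-handed (so a half turn about z gives the same grasp; the last joint's range is limited). The gripper opens to 85 mm and grips with 20 to 120 N. Pads are 22 mm wide; open, the fingers measure 114 mm over their backs; the gripper's body (76 mm by 85 mm) begins 54 mm behind the grasp point. The pads swing forward as they close: fully open they stand 13 mm farther back than shut.
Start: joints at [-74.851, 7.471, 85.268, -0, 87.261, -4.893], TCP at [205.646, -563.662, 231.292] pointing down, gripper open.
Joint ranges: [-169.43, 169.43], [-51.17, 129.36], [1.28, 143.12], [-76.62, 256.62], [0, 156.53], [-152.29, 152.29]. Speed limits (degrees/s): [136.94, 136.94, 159.86, 180, 180, 180].

INTERFACE

Orientations are given as [roll, pitch, yaw] about the fixed x, y, z axes, in that order (R = Rz(yaw) Ry(pitch) Rx(roll)).
In Python, from bench import r, optics, hand_in gives the robot as it stands.
- The arm moves only by the shell command python3 -m pendant 'ROWS' [FORCE]. ROWS is JSON, a list of rows, each a list of 5 numbers: the opening, from 0 (shut) to 1 (fully open), then the shift along the tool's x, y, z in mm, then the turn about the tool's z in degrees. A call has 1 to 10 rows; each row shifts and turns the commanded pose from where the row before left it, along the tool's axes as they then stand; what a row does not reach is not made up. A row lasts 1/10 s, in which the tool goes at most 50 mm and 8.59 degrees, less where a joint would pass 70% of its speed; a pose out of reach is approached as far as the arm can. A call with a gripper value outside its range is refused whole. The fingers move at their own pace and stop on an object; FORCE is the grip in N (left out, the last holds). Time passes only in rows, so rows that do not move let the fingers close. It gives the time, the measured TCP pose, the force and the opening at its end, in the units of the state.
- r.sense(): the state, without advancing time (a new reading comes with each control period).
- optics.snapshot(name): name is "scene" or "top"; returns (picture, depth): 480x640x3 uint8, blue, green, red; 480x640 float32, mm along the optical axis (not along the pixel's ray), 0 where there is no reading.
- optics.camera_params(name): a dict with "camera_matrix" (3x3 intrinsics, pixels), "eye" and "orientation" of the camera in the world. Camera axes: x right, y down, z forward; pixel columns grow to the right and rows downward; lengths in mm; the calibration is good to about 2 mm. A picture is of the moment at which its call begins. camera_params takes no time and is no camera call.
- hand_in(): hands the job in, once; it reports no verdict.
Trained networks look in the newest picture that a camera, given by its name, has taken for a name from the list of things; names that differ only in an ending like _2 or _b are one class to them, and where a whole thing is asked for, a point or a joint stands for the part that bears it (a point fixed in the world has none). Each returns a list of dicts, best first, with "score" (0 to 1); they miss things now and then, are a little off and sometimes report something else, mostly with a low value. They report only what shows in the picture. A call takes as long as a camera call.
- optics.search_frame(camera, query): "at" ([x, y, z] in mm, in world coordinates, good to about 4 mm: the middle of the surface that is visible of it).
The state is a dict: "time": time; "joint_pos": joint angles; "qd": joint speeds; "joint_efforts": joint torques, N m; "tool_pos": TCP position; "tcp_rot": TCP orientation; "ft_force": force on the tool from outside, world axes, zero at the start; "wrist_torque": the same for the moment, N m; "finger_gap": finger opening in mm.
Only numpy, scipy, OpenCV 4.12 (cv2) and the standard library are available. Lean on these libraries where they do the work, as an engineer would, in place of code of your own. Each camera call takes 0.05 s, during which the arm holds its last target. There are 200 camera calls.

TASK

Shut the open plywood tool chest. Its lid is held up by a locked folding stay: first press the stay at its knee until it has folded through and stays folded when you let go, then lower the lid gently until it lies fully shut, without forcing the lid or the stay and without disturbing the other things on the bench or in the chest.

Things in the scene. Friction and masses are not known exactly. Their poses are not given: they have to be found in the camera images.
- chest: Fixed open plywood tool chest, 220 mm deep (own x), 260 wide (y), rim 120 high, walls 8. Origin: centre of its underside, on the bench; z up. Front at -x; lid hinged along the rear top edge (x = +110, z = 121). The steel folding stay moves in the plane y = -105, in a 40 mm wide well at that end; it runs from a pivot inside the end wall (x = -70, z = 101) up and back to a bracket under the lid.
- lid (a joint): Lid angle from its raised start, rad: 0 = raised, as it starts (60 degrees above shut, the board leaning forward over the chest); 1.047 = fully shut, on its stop at the rim. The hinge is stiff (friction about 1.1 N m): the lid stays where it is left and does not fall. While the stay is locked the lid cannot be lowered.
- lid_board: The lid's board; origin on the hinge axis, mid width. In its own frame it reaches from the hinge to x = -213 mm (a wooden batten carries the edge on to -231), y within +-130, inner face at z = 0, outer face at z = +10 (batten +11). y runs along the hinge; z is the outward normal, straight up when shut. The lid weighs 0.25 to 0.5 kg.
- lid_top (a point): Point on the outer face of the lid board, 170 mm from the hinge axis, mid width; axes as the lid board's. A good place to push the lid down: 4 to 8 N move it.
- stay_lower: The lower steel bar of the stay, 79 mm between pivots, 15 mm by 4 mm, with the upper bar of the same size jointed to its far end (the knee). Origin: its pivot on the chest's end wall; x points along the bar to the knee, y along the hinge axis, z is the outward normal of the thumb plate (up and to the chest's front).
- knee_plate (a point): Centre of the outer face of the steel thumb plate, 34 mm along the bar by 30 across, 17 mm off the knee's axis; axes as the lower bar's. Press along -z (down and to the chest's rear, 40 to 45 degrees from vertical). Locked, the knee is 6 mm past centre against a spring: it gives at 5 to 9 N, but springs back unless pressed at least 24 mm in all; 30 mm is safe. The plate tips with the bar.
- stay_upper (a joint): Knee angle, rad: 0 = locked (against its stop), about 0.15 = both bars in line, larger = folded (knee towards the chest's rear and floor). Let go below about 0.6 it springs back to 0; above that it stays. About 2.2 with the lid shut.
- tag_carton: Small cardboard carton 100 x 70 x 50 mm lying in the chest. Leave alone.
- ring_tin: Open steel tin, 68 mm across, 50 mm high, standing in the chest. Leave alone.
- tape_roll: Roll of brown tape, 100 mm across, 48 mm high, on the bench. Leave alone.
- driver: Screwdriver lying on the bench. Leave alone.
- glue: White bottle 56 mm across, 130 mm high, on the bench. Leave alone.
- mug: White mug 80 mm across, 95 mm high, on the bench. Leave alone.
- tag_stack: Stack of paper tags 110 x 60 x 35 mm on the bench. Leave alone.

How it is judged:
By the outcome, as a careful person would: the job done as asked, in the order asked, and still so for the second after the job is handed in, with the robot touching nothing.
It also fails if it takes over 61 s, if anything falls off the work surface, if the arm or the gripper's body presses on something with over 40 N, if the wrist force passes 120 N, or if a joint passes its speed limit or range.

## Working session

There is one attempt and no reset: what is moved stays moved. The work goes in short steps, Python scripts to look and compute and a shell command to move; the robot and the scene stay as the last step left them, time stands still between calls to the robot, and variables do not carry over. Pictures are saved under pics/ and viewed, about 8 in all and at most 12, crops included, and the job is handed in when it is done.

```bash
ls; mkdir -p pics
python3 - <<'E'
from bench import r, optics
import cv2
for n in ("scene","top"):
    p,d=optics.snapshot(n); cv2.imwrite(f"pics/{n}0.png",p)
    print(n,optics.camera_params(n))
    for q in ("chest","lid_board","lid_top","stay_lower","knee_plate","glue","mug","tape_roll","tag_stack","driver","ring_tin","tag_carton"):
        print(q,[(round(o["score"],2),[round(v) for v in o["at"]]) for o in optics.search_frame(n,q)[:2]])
print(r.sense())
E
```

```text
pics
scene {'camera_matrix': array([[483.68962106,   0.        , 317.93942791],
       [  0.        , 483.68962106, 241.71361651],
       [  0.        ,   0.        ,   1.        ]]), 'eye': array([1218.86569086, -231.04972375, 1287.24786143]), 'orientation': array([-145.80185743,   -0.40480388,   69.37319065])}
chest [(0.87, [556, 127, 103])]
lid_board [(0.61, [536, 168, 247])]
lid_top [(0.86, [540, 165, 249]), (0.36, [553, 426, 36])]
stay_lower [(0.75, [604, 78, 164])]
knee_plate [(0.8, [600, 80, 168]), (0.31, [503, 71, 35])]
glue [(0.63, [686, -302, 87])]
mug [(0.74, [402, 441, 58]), (0.58, [548, -383, 24])]
tape_roll [(0.74, [418, -339, 42])]
tag_stack [(0.92, [553, 426, 33])]
driver [(0.73, [545, -380, 22])]
ring_tin [(0.69, [507, 74, 35])]
tag_carton [(0.87, [468, 145, 61])]
top {'camera_matrix': array([[438.1391434 ,   0.        , 325.41071509],
       [  0.        , 438.1391434 , 238.2518059 ],
       [  0.        ,   0.        ,   1.        ]]), 'eye': array([ 346.32139533,   30.80111468, 1161.40654707]), 'orientation': array([-170.33865141,    0.29609866,  -89.58757938])}
c
[... 378 characters left out ...]
n [(0.74, [447, 139, 55])]
{'time': 1.3, 'joint_pos': array([-7.48501881e+01,  7.47367212e+00,  8.52663415e+01,  7.04661676e-04,
        8.72610573e+01, -4.89428524e+00]), 'qd': array([ 0.03997121, -0.00588311, -0.06620416,  0.01234717, -0.06980713,
        0.06055046]), 'joint_efforts': array([ 1.56092472e-03, -5.69309664e+01, -5.00859189e+01, -1.78459163e-04,
        1.32287529e-03, -2.02544516e-05]), 'tool_pos': array([ 205.66270673, -563.66592596,  231.28007123]), 'tcp_rot': array([-1.79999207e+02,  1.00689828e-03, -6.99559366e+01]), 'ft_force': array([-0.36702932,  0.13583492,  0.38148814]), 'wrist_torque': array([-0.02064757,  0.00585233,  0.02020958]), 'finger_gap': 85.33744754557632}
```

View pics/scene0.png

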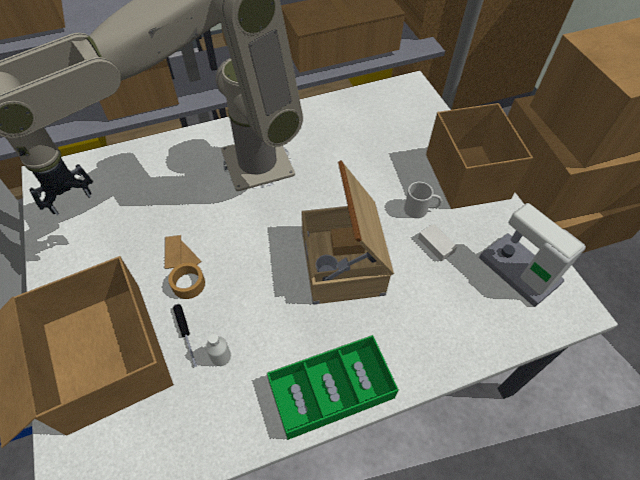

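View pics/top0.png

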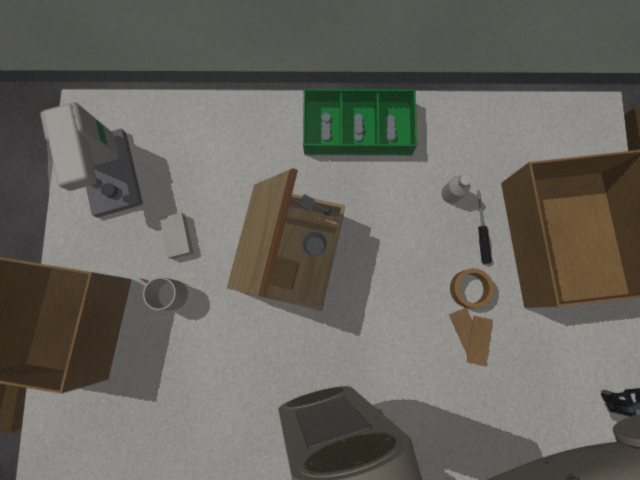

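The chest's front faces about world -y (image right in the top view), and the stay is at the world +x end. The front rim corners are near top-view pixels (344,206) and (322,309). I'll fit the chest pose from depth next.

```bash
cat > h.py <<'E'
import numpy as np, cv2
from scipy.spatial.transform import Rotation as R
from bench import r, optics
def cloud(n):
    p,d=optics.snapshot(n); c=optics.camera_params(n); K=c["camera_matrix"]
    v,u=np.mgrid[:480,:640]
    P=np.stack([(u-K[0,2])/K[0,0]*d,(v-K[1,2])/K[1,1]*d,d],-1)
    W=P@R.from_euler("xyz",c["orientation"],degrees=True).as_matrix().T+c["eye"]
    W[d==0]=np.nan
    return p,W
E
python3 - <<'E'
from h import *
from scipy.optimize import minimize
A=[]
for n in("top","scene"):
    p,W=cloud(n); w=W.reshape(-1,3)
    m=(w[:,2]>116)&(w[:,2]<124)&(abs(w[:,0]-540)<200)&(abs(w[:,1]-130)<200); q=w[m]
    print(n,len(q),q.min(0),q.max(0)); A.append(q)
    np.save(n+".npy",W)
    for (u,v) in [(344,206),(322,309)] if n=="top" else []:
        print(u,v,W[v-2:v+3,u-3:u+2].reshape(-1,3)[np.nanargmax(W[v-2:v+3,u-3:u+2,2])])
q=np.vstack(A)
def loc(t,q):
    c,s=np.cos(t[2]),np.sin(t[2]); d=q[:,:2]-t[:2]
    return np.c_[c*d[:,0]+s*d[:,1],-s*d[:,0]+c*d[:,1]]
def cost(t,q):
    l=loc(t,q)
    dd=np.c_[abs(l[:,0]+106),abs(l[:,1]-126),abs(l[:,1]+126),abs(l[:,0]-106)]
    return np.minimum(np.maximum(dd.min(1)-3,0),12).sum()+1e3*0
for Q,nm in((A[0],"top"),(A[1],"scene"),(q,"both")):
    best=min((minimize(cost,[540+a,130+b,np.radians(y)],args=(Q,),method="Nelder-Mead",options=dict(initial_simplex=np.array([540+a,130+b,np.radians(y)])+np.array([[0,0,0],[20,0,0],[0,20,0],[0,0,.1]]))) for a in(-20,10,40) for b in(-20,10,40) for y in(65,75,85,100)),key=lambda s:s.fun)
    t=best.x; print(nm,t[:2],np.degrees(t[2]),best.fun/len(Q))
c,s=np.cos(t[2]),np.sin(t[2])
for f in([598,76],[600,80],[523,64],[447,139]): print(f,loc(t,np.array([f])))
# lid fit and arm
E
```

```text
top 672 [355.01469641  -7.42173667 116.0366112 ] [633.68914064 263.18176587 123.95612817]
344 206 [602.88631792  -7.22206854 123.36340628]
322 309 [355.05888762  48.91078428 121.92488537]
scene 552 [354.10522197  -9.51012546 116.03478138] [655.49144982 265.43424328 123.98533054]
top [502.71471354 126.33338028] 77.54277808862655 0.45275135555224544
scene [504.3374641  125.93534543] 77.43997714826423 0.8139713203345137
both [503.55255795 126.17687169] 77.34445702949294 0.6554818941788836
[598, 76] [[ -28.26540172 -103.14603641]]
[600, 80] [[ -23.92440399 -104.22108928]]
[523, 64] [[-56.40554973 -32.59724429]]
[447, 139] [[ 0.1215336  57.98801307]]
```

```bash
cat >> h.py <<'E'
C=np.array([503.5,126.2,0]); RC=R.from_euler("z",77.4,degrees=True).as_matrix()
def tochest(p): return (np.asarray(p)-C)@RC
def state(target=None):
    s=r.sense(); t=R.from_euler("xyz",s["tcp_rot"],degrees=True).as_matrix()
    print("t",round(s["time"],2),"chest",tochest(s["tool_pos"]).round(1),"rot",s["tcp_rot"].round(2),"F(chest)",(s["ft_force"]@RC).round(2),"gap",round(s["finger_gap"],1),"j",s["joint_pos"].round(0))
    if target is not None: print("tool shift",((C+RC@np.array(target)-s["tool_pos"])@t).round(1))
E
python3 - <<'E'
from h import *
for n in("top","scene"):
    w=np.load(n+".npy").reshape(-1,3); w=w[np.isfinite(w[:,0])]; l=tochest(w)
    m=(l[:,0]>-75)&(l[:,0]<5)&(l[:,1]>-125)&(l[:,1]<-85)&(l[:,2]>125)&(l[:,2]<200); k=l[m]
    print(n); print(k[np.argsort(k[:,0])].round(0)[::2].tolist())
E
python3 -m pendant '[[1,0,0,-30,8.15],[1,0,0,-30,8.15],[1,0,0,-30,8.15],[1,0,0,-30,8.15],[1,-40,-15,0,0],[1,-40,-15,0,0],[1,-40,-15,0,0],[1,-40,-15,0,0],[1,-40,-15,0,0],[1,-40,-15,0,0]]'
python3 -c "
from h import *
state([-100,-104,290])"
```

```text
top
[[-55.0, -108.0, 127.0], [-53.0, -109.0, 131.0], [-50.0, -108.0, 131.0], [-48.0, -106.0, 127.0], [-46.0, -106.0, 136.0], [-43.0, -106.0, 133.0], [-43.0, -110.0, 138.0], [-41.0, -106.0, 130.0], [-39.0, -106.0, 139.0], [-38.0, -108.0, 140.0], [-38.0, -93.0, 161.0], [-37.0, -106.0, 159.0], [-37.0, -118.0, 160.0], [-36.0, -105.0, 140.0], [-36.0, -110.0, 162.0], [-36.0, -100.0, 160.0], [-35.0, -92.0, 161.0], [-35.0, -103.0, 159.0], [-35.0, -95.0, 162.0], [-35.0, -106.0, 157.0], [-34.0, -98.0, 157.0], [-34.0, -110.0, 159.0], [-33.0, -91.0, 163.0], [-33.0, -112.0, 160.0], [-33.0, -114.0, 161.0], [-32.0, -116.0, 162.0], [-32.0, -97.0, 161.0], [-32.0, -108.0, 163.0], [-31.0, -111.0, 163.0], [-31.0, -91.0, 164.0], [-31.0, -90.0, 158.0], [-31.0, -93.0, 165.0], [-30.0, -105.0, 164.0], [-30.0, -107.0, 168.0], [-29.0, -98.0, 163.0], [-29.0, -90.0, 165.0], [-29.0, -102.0, 167.0], [-29.0, -92.0, 166.0], [-28.0, -94.0, 166.0], [-28.0, -106.0, 168.0], [-28.0, -96.0, 167.0], [-27.0, -119.0, 164.0], [-27.0, -100.0, 163.0], [-26.0, -92.0, 166.0], [-26.0, -113.0, 168.0], [-26.0, -103.0, 168.0], [-25.0
[... 3241 characters left out ...]
.0, 153.0], [-11.0, -105.0, 174.0], [-9.0, -112.0, 165.0], [-8.0, -112.0, 159.0], [-8.0, -107.0, 167.0], [-7.0, -102.0, 169.0], [-6.0, -116.0, 161.0], [-6.0, -113.0, 161.0], [-5.0, -102.0, 175.0], [-4.0, -106.0, 160.0], [-4.0, -102.0, 163.0], [-2.0, -103.0, 169.0], [-1.0, -102.0, 158.0], [1.0, -103.0, 174.0], [1.0, -103.0, 169.0], [2.0, -102.0, 157.0], [4.0, -101.0, 176.0], [4.0, -101.0, 170.0]]
time: 2.4
tool_pos: [346.3, -347.5, 351.5]
tcp_rot: [-180.0, -0.0, -102.6]
ft_force: [1.4, -0.1, 0.4]
finger_gap: 85.0
t 2.4 chest [-496.6   50.1  351.5] rot [-1.7997e+02 -2.0000e-02 -1.0257e+02] F(chest) [ 0.22 -1.41  0.44] gap 85.0 j [-51. -11.  91.   0. 100.  51.]
tool shift [-396.5 -154.2   61.4]
```

```bash
python3 -m pendant '[[1,-39,-15.5,8,0],[1,-39,-15.5,8,0],[1,-39,-15.5,8,0],[1,-39,-15.5,8,0],[1,-39,-15.5,8,0],[1,-39,-15.5,8,0],[1,-39,-15.5,8,0],[1,-39,-15.5,8,0],[1,-39,-15.5,8,0],[1,-39,-15.5,8,0]]'
python3 - <<'E'
from h import *
p,W=cloud("scene"); state([-101,-104,179])
cv2.imwrite("pics/s1.png",cv2.resize(p[130:330,250:450],None,fx=3,fy=3,interpolation=cv2.INTER_CUBIC))
l=tochest(W.reshape(-1,3)); m=(abs(l[:,0]+110)<90)&(abs(l[:,1]+104)<60)&(l[:,2]>200)&(l[:,2]<330); k=l[m]
for z in range(270,330,10):
    q=k[(k[:,2]>=z)&(k[:,2]<z+10)]; 
    if len(q): print(z,q.min(0).round(),q.max(0).round(),len(q))
E
```

```text
time: 3.4
tool_pos: [582.6, -0.3, 271.1]
tcp_rot: [-180.0, -0.0, -102.6]
ft_force: [0.9, -0.6, -0.1]
finger_gap: 85.5
t 3.45 chest [-100.8 -105.1  268.7] rot [ 179.91    0.19 -102.38] F(chest) [ 2.41  5.43 -1.65] gap 85.6 j [-5.  4. 85.  0. 91. 98.]
tool shift [ 0.5  0.9 89.7]
280 [-159. -116.  285.] [ -57. -107.  290.] 9
290 [-162. -118.  290.] [-51. -99. 299.] 20
300 [-162. -117.  300.] [ -52. -104.  310.] 32
310 [-161. -118.  310.] [ -52. -104.  320.] 21
320 [-167. -119.  320.] [-33. -97. 330.] 25
```

View pics/s1.png

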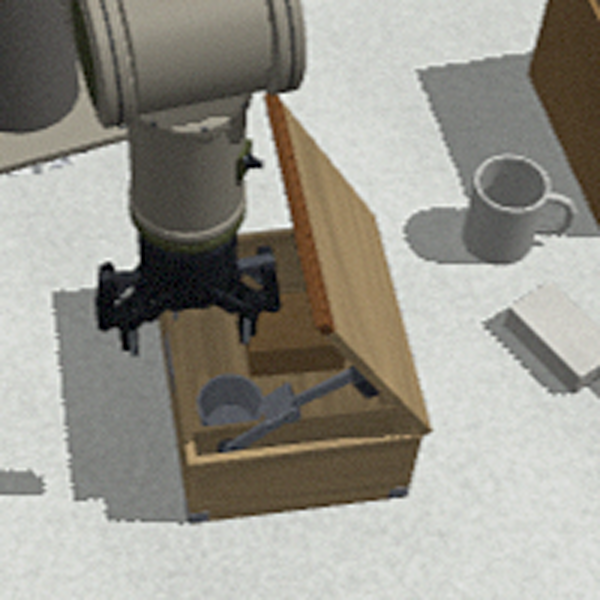

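Run:
```python
from h import *
for n in("scene","top"):
    p,W=cloud(n); l=tochest(W.reshape(-1,3)); m=(l[:,0]<10)&(l[:,0]>-260)&(abs(l[:,1]+60)<160)&(l[:,2]>270); k=l[m]-tochest(r.sense()["tool_pos"])
    for z in range(0,320,20):
        q=k[(k[:,2]>=z)&(k[:,2]<z+20)]
        if len(q): print(n,z,np.percentile(q,2,0).round(),np.percentile(q,98,0).round(),len(q))
state()
```

```text
scene 0 [-48. -13.  15.] [51. -1. 19.] 9
scene 20 [-53. -27.  21.] [111.   1.  40.] 58
scene 40 [-49. -25.  42.] [113. 199.  59.] 475
scene 60 [-70. -18.  60.] [74. 11. 80.] 279
scene 80 [-68. -21.  80.] [ 71.   5. 100.] 204
scene 100 [-66. -21. 100.] [ 69.   9. 119.] 305
scene 120 [-35. -39. 121.] [ 45.   1. 139.] 88
scene 140 [-34. -40. 141.] [ 37.  -8. 160.] 179
scene 160 [-33. -40. 160.] [ 34. -14. 176.] 172
scene 180 [-39. -45. 189.] [ 41. -10. 199.] 133
scene 200 [-39. -45. 202.] [ 43.  -5. 220.] 249
scene 220 [-38. -43. 221.] [ 36.  -7. 240.] 223
scene 240 [-37. -43. 241.] [ 48. -12. 260.] 242
scene 260 [-38. -43. 260.] [ 44. -10. 279.] 271
scene 280 [-37. -44. 280.] [ 38. -14. 300.] 258
scene 300 [-72. -46. 301.] [ 38. 187. 320.] 358
top 0 [-51.   4.  13.] [55. 12. 20.] 9
top 20 [-53.   7.  23.] [58. 12. 39.] 26
top 40 [-42.  -8.  47.] [115. 200.  59.] 785
top 60 [-65.  -6.  61.] [61. 18. 80.] 199
top 80 [-66.   5.  80.] [55. 18. 99.] 74
top 100 [-63. -10. 101.] [ 61.  13. 119.] 271
top 120 [-34.  10. 127.] [ 33.  38. 140.] 48
top 140 [-32.  15. 141.] [ 32.  38. 159.] 113
top 160 [-23.  28. 160.] [ 22.  38. 169.] 36
top 180 [-38.  14. 189.] [ 40.  43. 198.] 92
top 200 [-40.  -0. 202.] [ 43.  43. 219.] 251
top 220 [-36.  14. 220.] [ 37.  41. 240.] 173
top 240 [-36.  13. 241.] [ 38.  41. 259.] 186
top 260 [-35.  15. 260.] [ 34.  41. 280.] 202
top 280 [-33.  20. 281.] [ 30.  41. 299.] 205
top 300 [-62.  29. 302.] [ 36. 151. 320.] 240
t 3.55 chest [-105.8 -104.   269.8] rot [ 179.87   -0.   -102.35] F(chest) [-0.9   0.74 -0.03] gap 85.5 j [-5.  4. 85.  0. 91. 97.]
```

```bash
python3 -m pendant '[[1,-2,0,20,0],[1,-2,0,20,0],[1,-2,0,20,0],[1,-2,0,20,0],[1,0,0,0,0],[1,0,0,0,0]]'
python3 -c "
from h import *
state([-75,-104,163])"
python3 -m pendant '[[1,-4,0,4.6,0],[1,-4,0,4.6,0],[1,-4,0,4.6,0],[1,-2,0,2.3,0],[1,0,0,0,0]]'
python3 -c "
from h import *
state([-75,-104,163])"
```

```text
time: 4.15
tool_pos: [583.3, 5.0, 191.9]
tcp_rot: [180.0, -0.0, -102.6]
ft_force: [0.1, -0.0, 1.1]
finger_gap: 85.4
t 4.15 chest [-100.9 -104.3  191.9] rot [ 1.7999e+02 -2.0000e-02 -1.0260e+02] F(chest) [ 0.01 -0.1   1.12] gap 85.4 j [-5.  6. 91. -0. 83. 98.]
tool shift [-25.9   0.3  28.9]
time: 4.65
tool_pos: [586.3, 20.0, 174.6]
tcp_rot: [179.9, -0.0, -102.5]
ft_force: [0.6, -0.2, 0.9]
finger_gap: 85.2
t 4.65 chest [ -85.6 -104.   174.6] rot [ 1.7995e+02 -1.0000e-02 -1.0252e+02] F(chest) [-0.11 -0.6   0.86] gap 85.2 j [-3.  7. 91.  0. 81. 99.]
tool shift [-10.6  -0.1  11.6]
```

```bash
python3 -m pendant '[[1,-3,0,3.4,0],[1,-3,0,3.4,0],[1,-1.5,0,1.7,0],[1,0,0,0,0]]'
python3 -m pendant '[[1,-2,0,2.3,0],[1,0,0,0,0]]'
python3 -m pendant '[[1,-2,0,2.3,0],[1,0,0,0,0]]'
python3 - <<'E'
from h import *
p,W=cloud("scene"); state([-75,-104,163])
cv2.imwrite("pics/s2.png",cv2.resize(p[190:290,290:390],None,fx=6,fy=6,interpolation=cv2.INTER_CUBIC))
E
```

```text
time: 5.05
tool_pos: [587.9, 27.0, 166.2]
tcp_rot: [180.0, -0.0, -102.5]
ft_force: [-0.2, -0.1, 0.4]
finger_gap: 85.3
time: 5.25
tool_pos: [588.5, 28.9, 164.1]
tcp_rot: [180.0, -0.0, -102.6]
ft_force: [-0.2, 0.3, -0.1]
finger_gap: 85.6
time: 5.45
tool_pos: [588.9, 30.9, 161.8]
tcp_rot: [180.0, 0.0, -102.6]
ft_force: [-0.0, 0.2, 0.7]
finger_gap: 85.7
t 5.5 chest [ -74.5 -104.2  161.9] rot [ 179.99   -0.   -102.55] F(chest) [-0.23 -0.49 -0.14] gap 85.5 j [ -2.   8.  92.   0.  80. 101.]
tool shift [ 0.5  0.2 -1.1]
```

View pics/s2.png

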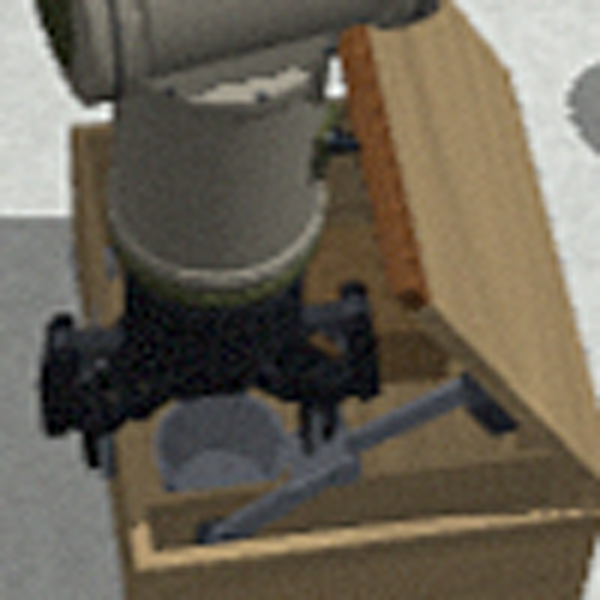

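The fingertip (crop pixel ~(318,435)) is just short of the thumb plate (~(330,470)). I'll carry on pressing in small steps.

```bash
for i in 1; do python3 -m pendant '[[1,-2,0,2.3,0],[1,0,0,0,0]]'|grep -E "pos|force"; python3 -m pendant '[[1,-2,0,2.3,0],[1,0,0,0,0]]'|grep -E "pos|force"; python3 -m pendant '[[1,-2,0,2.3,0],[1,0,0,0,0]]'|grep -E "pos|force|time"; done; python3 -c "
from h import *
state()"
```

```text
tool_pos: [589.4, 32.8, 159.5]
ft_force: [0.2, 0.4, -0.1]
tool_pos: [590.1, 34.5, 157.9]
ft_force: [-2.7, -2.1, 5.3]
time: 6.1
tool_pos: [590.7, 36.7, 156.0]
ft_force: [-3.6, -0.8, 7.0]
t 6.1 chest [ -68.3 -104.6  156. ] rot [-1.7995e+02  2.0000e-02 -1.0255e+02] F(chest) [-1.59  3.29  7.05] gap 85.2 j [ -1.   9.  92.   0.  79. 101.]
```

```bash
python3 -m pendant '[[1,7,0,-6,0],[1,6,0,2.5,0],[1,6.5,0,3,0],[1,0,0,0,0],[1,0,0,0,0]]'; python3 -c "
from h import *
state()"; python3 -m pendant '[[1,-2.5,0,3,0],[1,-2.5,0,3,0],[1,0,0,0,0]]'|grep -E "pos|force";python3 -m pendant '[[1,-2.5,0,2.4,0],[1,-2.5,0,2.4,0],[1,0,0,0,0]]'|grep -E "pos|force"; python3 -c "
from h import *
state()"
```

```text
time: 6.6
tool_pos: [585.6, 17.2, 155.0]
tcp_rot: [179.9, -0.0, -102.6]
ft_force: [-0.1, -0.2, -0.0]
finger_gap: 85.1
t 6.6 chest [ -88.4 -103.9  155. ] rot [ 179.93   -0.   -102.6 ] F(chest) [-0.17  0.07 -0.01] gap 85.1 j [-3.  8. 93.  0. 79. 99.]
tool_pos: [586.8, 23.0, 148.9]
ft_force: [-0.3, 0.0, -1.1]
tool_pos: [588.4, 27.6, 145.4]
ft_force: [-2.8, -2.6, 6.4]
t 7.2 chest [ -77.7 -104.4  145.4] rot [-179.98    0.   -102.54] F(chest) [-3.17  2.21  6.44] gap 85.5 j [ -2.   9.  93.  -0.  78. 100.]
```

```bash
python3 -m pendant '[[1,-2.5,0,2.2,0],[1,-2.5,0,2.3,0],[1,0,0,0,0]]'|grep -E "pos|force"; python3 -m pendant '[[1,-2.4,0,2.4,0],[1,-2.4,0,2.4,0],[1,0,0,0,0]]'|grep -E "pos|force";python3 -m pendant '[[1,-2.2,0,2.6,0],[1,-2.2,0,2.6,0],[1,0,0,0,0]]'|grep -E "pos|force"; python3 -c "
from h import *
state([-60,-104,126])"
```

```text
tool_pos: [589.6, 32.7, 141.3]
ft_force: [-5.4, -0.3, 8.1]
tool_pos: [590.8, 37.3, 136.8]
ft_force: [-4.7, -1.1, 8.5]
tool_pos: [591.8, 41.6, 131.8]
ft_force: [-4.4, -0.9, 9.8]
t 8.1 chest [ -63.3 -104.6  131.8] rot [-1.7994e+02  2.0000e-02 -1.0253e+02] F(chest) [-1.84  4.05  9.76] gap 85.3 j [ -1.  10.  93.   0.  77. 102.]
tool shift [-3.3  0.6  5.8]
```

```bash
python3 -m pendant '[[1,-1.8,0,2.6,0],[1,-1.6,0,2.6,0],[1,0,0,0,0]]'|grep -E "pos|force"; python3 -m pendant '[[1,-0.5,0,2.6,0],[1,0,0,2.6,0],[1,0,0,0,0]]'|grep -E "pos|force"
python3 - <<'E'
from h import *
p,W=cloud("scene"); state()
cv2.imwrite("pics/s3.png",cv2.resize(p[190:290,290:390],None,fx=6,fy=6,interpolation=cv2.INTER_CUBIC))
E
```

```text
tool_pos: [592.5, 45.1, 126.8]
ft_force: [-4.8, 0.4, 10.6]
tool_pos: [594.3, 44.8, 125.3]
ft_force: [-14.2, -6.8, 28.5]
t 8.75 chest [ -59.6 -106.4  125.3] rot [-1.7969e+02  9.0000e-02 -1.0257e+02] F(chest) [-10.36  12.    29.85] gap 85.6 j [ -1.  11.  93.   0.  76. 102.]
```

View pics/s3.png

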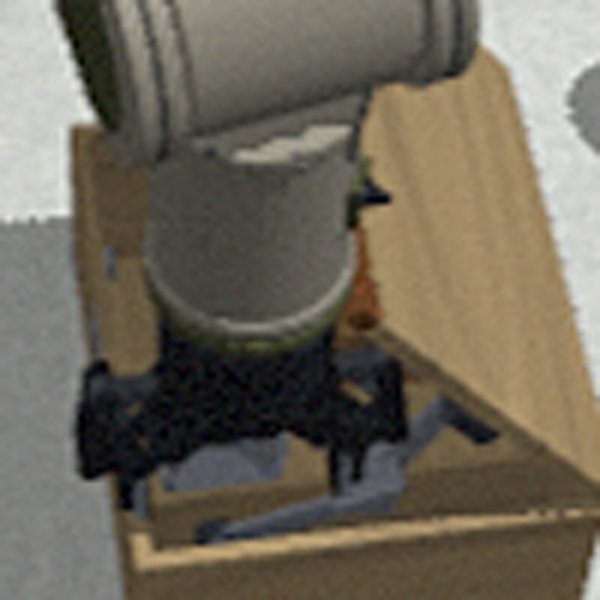

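Force rose to about 30 N at the end. As the knee folds it pulls the lid down slightly, so the lid edge probably met the wrist flange. Pressed depth is about 30 mm, so I'll back off up and to the front now, then look.

```bash
python3 -m pendant '[[1,3,0,-3,0],[1,5,0,-4,0],[1,6,0,-5,0],[1,10,0,-8,0],[1,20,0,-10,0],[1,30,0,-10,0],[1,30,0,-10,0],[1,30,0,-10,0],[1,0,0,0,0]]'
python3 - <<'E'
from h import *
p,W=cloud("scene"); state()
cv2.imwrite("pics/s4.png",cv2.resize(p[150:300,260:410],None,fx=4,fy=4,interpolation=cv2.INTER_CUBIC))
for n in("scene","top"):
    p,W=cloud(n); l=tochest(W.reshape(-1,3))
    m=(abs(l[:,1])<125)&(l[:,0]>-90)&(l[:,0]<110)&(l[:,2]>150)&(l[:,2]<340)&(l[:,1]>-80); q=l[m]; 
    print(n,len(q),"top edge",q[q[:,2]>np.percentile(q[:,2],95)].mean(0).round(1), np.percentile(q,99,0).round(), np.percentile(q,1,0).round())
    # lid angle from median of per-point angle of outer face
    a=np.degrees(np.arctan2(q[:,2]-121,110-q[:,0])); rr=np.hypot(q[:,2]-121,110-q[:,0]); k=rr>60; a=a[k]-np.degrees(np.arcsin(-10/rr[k]))*-1
    print("angle pct",np.percentile(a,[10,25,50,75,90]).round(1))
    for o in optics.search_frame(n,"knee_plate")[:2]: print(o["score"],tochest(o["at"]).round())
E
```

```text
time: 9.65
tool_pos: [563.1, -90.0, 182.1]
tcp_rot: [-179.8, -0.1, -102.8]
ft_force: [0.7, 0.0, 0.2]
finger_gap: 85.1
t 9.7 chest [-196.2 -105.   181.2] rot [-1.7990e+02 -2.0000e-02 -1.0274e+02] F(chest) [-0.22 -0.51  0.07] gap 85.3 j [-14.   4.  94.  -0.  82.  89.]
scene 1975 top edge [-18.5  13.9 314.9] [100. 123. 316.] [-25. -79. 152.]
angle pct [53.3 53.8 54.1 54.4 54.6]
0.77 [  -9. -105.  138.]
0.64 [  19. -103.  164.]
top 4421 top edge [-17.9  21.1 314.7] [100. 123. 316.] [-25. -78. 153.]
angle pct [53.5 53.9 54.2 54.4 54.6]
0.59 [ -41. -105.  116.]
0.55 [ 38.   3. 240.]
```

View pics/s4.png

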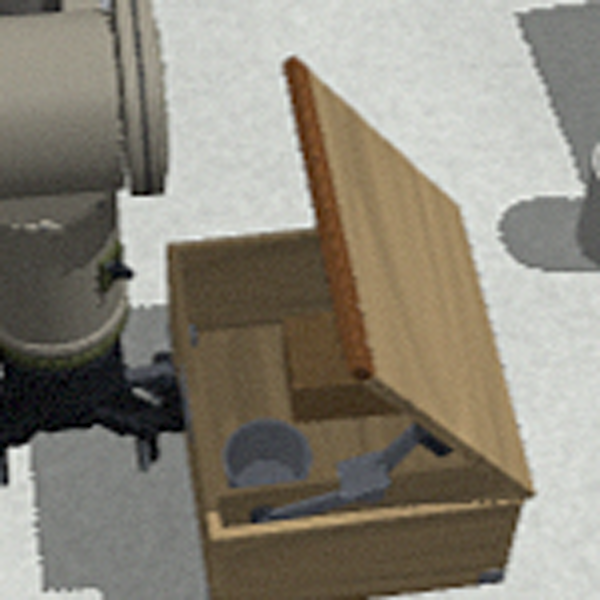

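The stay stays folded: its knee plate is down at chest z≈138. The lid has come down only to about 54°. Next: shut the fingers, go up and over the lid edge, and get behind it at mid width.

```bash
python3 -m pendant '[[0,0,0,-43,0],[0,0,0,-43,0],[0,0,0,-43,0],[0,0,0,-43,0],[0,0,0,0,0],[0,-30,15,0,0],[0,-40,15,0,0],[0,-40,15,0,0],[0,-40,15,0,0],[0,-40,15,0,0]]' 30
python3 -m pendant '[[0,-40,15,0,0],[0,-36,15,0,0],[0,0,0,0,0],[0,0,0,0,0]]'
python3 - <<'E'
from h import *
p,W=cloud("scene"); state([65,0,270])
for n in("scene","top"):
    p,W=cloud(n); l=tochest(W.reshape(-1,3)); z0=tochest(r.sense()["tool_pos"])
    k=l[(abs(l[:,1])<70)&(abs(l[:,0]-z0[0])<110)&(l[:,2]>325)&(l[:,2]<620)]-z0
    for z in range(-20,140,20):
        q=k[(k[:,2]>=z)&(k[:,2]<z+20)]
        if len(q)>3: print(n,z,np.percentile(q,2,0).round(),np.percentile(q,98,0).round(),len(q))
    for o in optics.search_frame(n,"knee_plate")[:2]: print(o["score"],tochest(o["at"]).round())
cv2.imwrite("pics/s5.png",cv2.resize(cloud("scene")[0][80:300,240:460],None,fx=2.7,fy=2.7,interpolation=cv2.INTER_CUBIC))
E
```

```text
time: 10.9
tool_pos: [530.3, 118.3, 351.0]
tcp_rot: [179.9, -0.0, -102.5]
ft_force: [1.4, 0.1, 0.4]
finger_gap: 0.1
time: 11.3
tool_pos: [517.8, 198.0, 351.1]
tcp_rot: [179.9, -0.1, -102.4]
ft_force: [-0.1, 0.4, -0.7]
finger_gap: 0.2
t 11.35 chest [ 72.2   1.2 351.2] rot [ 1.7995e+02 -6.0000e-02 -1.0246e+02] F(chest) [ 0.31 -0.31  0.51] gap -0.2 j [ 16.  -1.  81.  -0.  99. 118.]
tool shift [ 7.1 -1.3 81.2]
scene 0 [-13. -12.   3.] [13.  5. 20.] 43
scene 20 [-13. -13.  21.] [13.  3. 39.] 59
scene 40 [-33. -14.  42.] [38.  9. 60.] 176
scene 60 [-49. -18.  60.] [50.  8. 79.] 181
scene 80 [-60. -20.  81.] [ 59.  10. 100.] 305
scene 100 [-44. -22. 100.] [ 43.   6. 118.] 156
scene 120 [-37. -39. 121.] [ 28.   4. 140.] 116
0.57 [  -5. -104.  140.]
0.36 [  22. -105.  164.]
top 80 [-61. -11.  85.] [-44.  13.  99.] 119
top 120 [-18.  33. 131.] [ 10.  38. 139.] 16
0.44 [ -41. -105.  118.]
```

View pics/s5.png

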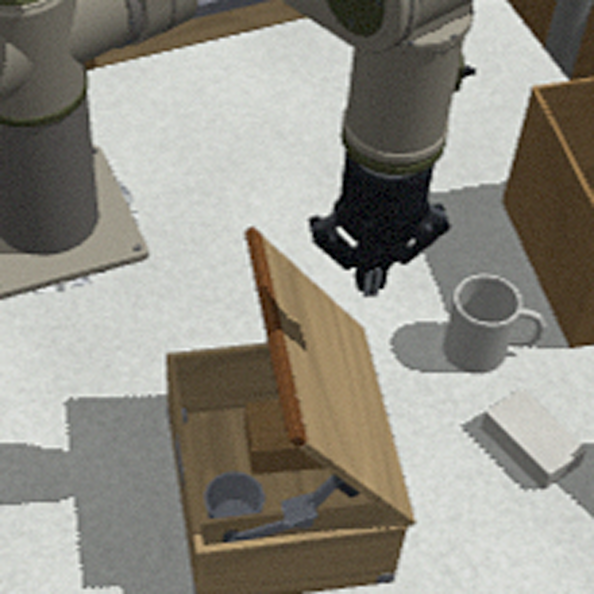

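```bash
python3 -m pendant '[[0,4,-1.2,25,0],[0,8,0,27,0],[0,10,0,27,0],[0,0,0,0,0],[0,0,0,0,0]]'|grep -E "pos|force"; python3 -m pendant '[[0,4,0,3,0],[0,4,0,3,0],[0,0,0,0,0]]'|grep -E "pos|force"
python3 -m pendant '[[0,3,0,2,0],[0,3,0,2,0],[0,0,0,0,0]]'|grep -E "pos|force"
python3 -c "
from h import *
state([21.4,0,257.7])"
```

```text
tool_pos: [514.8, 174.4, 273.4]
ft_force: [0.3, -0.4, 0.1]
tool_pos: [513.4, 166.8, 267.7]
ft_force: [0.7, -0.2, -0.7]
tool_pos: [511.6, 160.9, 262.7]
ft_force: [-0.2, 0.5, -0.3]
t 12.7 chest [ 35.6  -0.3 262.7] rot [ 1.7997e+02 -2.0000e-02 -1.0257e+02] F(chest) [ 0.44  0.27 -0.31] gap 0.2 j [ 12.  -3.  93.  -0.  90. 115.]
tool shift [14.2  0.3  5. ]
```

```bash
python3 -m pendant '[[0,2.8,0,1.2,0],[0,2.8,0,1.2,0],[0,2.8,0,1.2,0],[0,2.8,0,1.2,0],[0,2.8,0,1.6,0]]'|grep -E "pos|force"; python3 -c "
from h import *
state([9.9,0,248.3])";python3 -m pendant '[[0,2.4,0,1.6,0],[0,2.4,0,1.7,0],[0,2.4,0,1.8,0],[0,2.4,0,1.8,0]]'|grep -E "pos|force"
python3 -c "
from h import *
state([-.8,0,238])"
```

```text
tool_pos: [509.2, 149.6, 257.2]
ft_force: [2.4, 10.7, -0.3]
t 13.2 chest [ 24.   -0.5 257.2] rot [-179.94    0.26 -102.48] F(chest) [10.98  0.   -0.32] gap 0.3 j [ 11.  -4.  94.   0.  90. 113.]
tool shift [14.2  0.5  8.8]
tool_pos: [507.1, 140.2, 250.3]
ft_force: [2.6, 9.7, 0.9]
t 13.6 chest [ 14.5  -0.5 250.3] rot [-179.93    0.25 -102.47] F(chest) [10.03 -0.47  0.95] gap 0.1 j [ 10.  -5.  96.   0.  89. 112.]
tool shift [15.3  0.5 12.3]
```

```bash
python3 -m pendant '[[0,2.7,0,2.4,0],[0,2.7,0,2.6,0],[0,2.6,0,2.8,0],[0,2.5,0,2.9,0],[0,2.4,0,3.0,0],[0,2.3,0,3.1,0],[0,2.1,0,3.2,0]]'|grep -E "pos|force"; python3 -c "
from h import *
state([-19,0,214.7])";python3 -m pendant '[[0,2.1,0,3.3,0],[0,2.1,0,3.3,0],[0,2,0,3.4,0],[0,1.9,0,3.4,0]]'|grep -E "pos|force"
python3 -c "
from h import *
state([-19,0,214.7])"
```

```text
tool_pos: [503.5, 121.6, 231.5]
ft_force: [-2.1, 1.4, 9.3]
t 14.3 chest [ -4.5  -1.  231.5] rot [-1.7986e+02  9.0000e-02 -1.0254e+02] F(chest) [0.93 2.34 9.26] gap 0.3 j [  8.  -5.  98.   0.  87. 110.]
tool shift [14.5  1.1 16.8]
tool_pos: [502.3, 113.2, 218.3]
ft_force: [-0.8, -1.1, 10.4]
t 14.7 chest [-12.9  -1.6 218.3] rot [-1.7979e+02  6.0000e-02 -1.0256e+02] F(chest) [-1.22  0.58 10.45] gap 0.1 j [  7.  -6. 100.  -0.  86. 110.]
tool shift [6.1 1.7 3.6]
```

```bash
python3 -m pendant '[[0,2.2,0,2.8,0],[0,2.1,0,2.9,0],[0,2.0,0,3,0],[0,1.9,0,3.1,0],[0,1.8,0,3.1,0],[0,1.7,0,3.2,0],[0,1.6,0,3.2,0],[0,1.5,0,3.3,0],[0,1.4,0,3.3,0],[0,1.3,0,3.3,0]]'|grep -E "pos|force"
python3 - <<'E'
from h import *
p,W=cloud("scene"); state([-43,0,160.4])
for q in("knee_plate","stay_lower"):
  for o in optics.search_frame("scene",q)[:2]: print(q,o["score"],tochest(o["at"]).round())
cv2.imwrite("pics/s6.png",cv2.resize(p[150:310,260:420],None,fx=3.7,fy=3.7,interpolation=cv2.INTER_CUBIC))
E
```

```text
tool_pos: [498.4, 95.7, 186.7]
ft_force: [0.0, -3.0, 8.3]
t 15.75 chest [-31.1  -1.5 186. ] rot [-1.7985e+02 -1.0000e-02 -1.0258e+02] F(chest) [-1.34 -1.76  6.3 ] gap 0.0 j [  5.  -6. 103.  -0.  82. 108.]
tool shift [11.9  1.6 25.6]
knee_plate 0.49 [  -8. -101.  104.]
stay_lower 0.52 [  -8. -100.  106.]
```

View pics/s6.png

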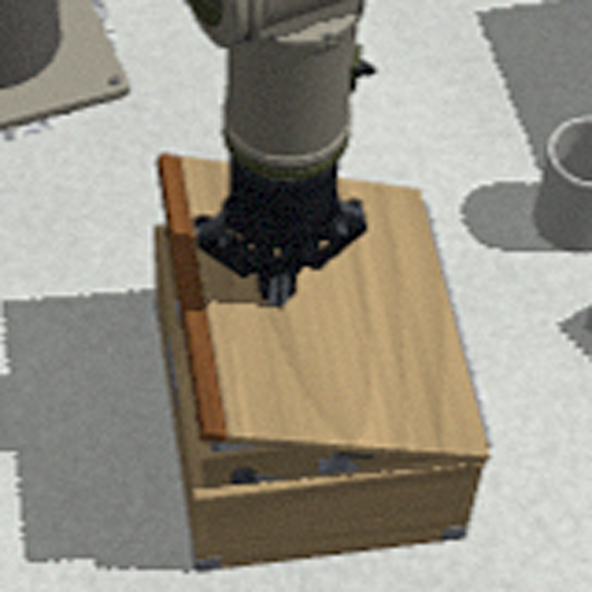

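```bash
python3 -m pendant '[[0,1.2,0.1,3.3,0],[0,1.2,0.1,3.3,0],[0,1.1,0.1,3.3,0],[0,1.1,0.1,3.3,0],[0,1,0.1,3.3,0],[0,0.9,0,3.3,0],[0,0.9,0,3.3,0],[0,0.8,0,3.3,0],[0,0.8,0,3.3,0]]'|grep -E "pos|force"; python3 -m pendant '[[0,0.7,0,3.3,0],[0,0.6,0,3.3,0],[0,0.5,0,3.3,0],[0,0,0,0,0]]'|grep -E "pos|force"; python3 -c "
from h import *
state([-45,0,131])"
```

```text
tool_pos: [495.8, 86.9, 156.3]
ft_force: [1.2, -3.1, 5.8]
tool_pos: [494.9, 85.5, 145.7]
ft_force: [0.7, -1.0, 1.7]
t 17.15 chest [-41.6  -0.5 145.7] rot [-179.94   -0.   -102.57] F(chest) [-0.83 -0.89  1.66] gap -0.1 j [  4.  -5. 107.  -0.  78. 107.]
tool shift [ 3.4  0.5 14.7]
```

```bash
python3 -m pendant '[[0,0.3,0,2.5,0],[0,0.3,0,2.5,0],[0,0.2,0,2.5,0],[0,0.1,0,2,0],[0,0,0,0,0]]'|grep -E "pos|force"; python3 -m pendant '[[0,0,0,1.5,0],[0,0,0,1.5,0],[0,0,0,0,0]]'|grep -E "pos|force"; python3 -m pendant '[[0,0,0,1,0],[0,0,0,0,0]]'|grep -E "pos|force"; python3 -c "
from h import *
state([-45,0,131])"
```

```text
tool_pos: [494.0, 85.2, 135.5]
ft_force: [0.2, -0.9, 1.3]
tool_pos: [493.9, 85.1, 132.5]
ft_force: [-0.1, -0.5, 1.1]
tool_pos: [494.0, 85.1, 131.7]
ft_force: [-0.7, -0.9, 1.3]
t 18.15 chest [-42.2   0.4 131.7] rot [ 179.95   -0.   -102.56] F(chest) [-1.01  0.46  1.34] gap -0.2 j [  4.  -4. 107.   0.  76. 106.]
tool shift [ 2.8 -0.3  0.7]
```

```bash
cat >> h.py <<'E'
def lid():
    for n in("scene","top"):
        p,W=cloud(n); l=tochest(W.reshape(-1,3))
        q=l[(abs(l[:,1])<120)&(l[:,0]>-100)&(l[:,0]<100)&(l[:,2]>110)&(l[:,2]<142)]
        for _ in range(3):
            A=np.c_[q[:,0]-110,q[:,1],np.ones(len(q))]; c=np.linalg.lstsq(A,q[:,2],rcond=None)[0]; q=q[abs(A@c-q[:,2])<4]
        print(n,len(q),"slope deg",np.degrees(c[:2]).round(2),"z at hinge",c[2].round(1),"at front",(c[2]-170*c[0]).round(1))
E
python3 -c "
from h import *
lid()"
python3 -m pendant '[[0,0,0,1,0],[0,0,0,0,0]]'|grep -E "pos|force";python3 -m pendant '[[0,0,0,1,0],[0,0,0,0,0]]'|grep -E "pos|force"
python3 -c "
from h import *
lid();state()"
```

```text
scene 3287 slope deg [-0.2   0.06] z at hinge 131.3 at front 131.8
top 2736 slope deg [-0.2  -0.11] z at hinge 131.4 at front 132.0
tool_pos: [494.1, 85.1, 131.0]
ft_force: [-2.7, -0.8, 3.7]
tool_pos: [494.2, 85.2, 131.0]
ft_force: [-6.6, -1.8, 12.1]
scene 3275 slope deg [0.07 0.12] z at hinge 131.2 at front 131.0
top 2706 slope deg [-0.03 -0.03] z at hinge 131.2 at front 131.2
t 18.75 chest [-42.1   0.2 130.9] rot [ 1.7998e+02  1.0000e-02 -1.0255e+02] F(chest) [-1.82  6.97 12.99] gap -0.0 j [  4.  -4. 107.   0.  76. 106.]
```

The lid is on its stop: its slope is about 0°, it is level at 131 mm, and it pushes back with 12 N. Now I'll retreat and check.

```bash
python3 -m pendant '[[0,0,0,-3,0],[0,0,0,-10,0],[0,0,0,-30,0],[0,0,0,-40,0],[0,0,0,-40,0],[0,0,0,-40,0],[0,0,0,0,0],[0,0,0,0,0],[0,0,0,0,0],[0,0,0,0,0]]'
python3 - <<'E'
from h import *
lid(); state()
p,W=cloud("scene"); cv2.imwrite("pics/s7.png",p)
for n in ("scene","top"):
    for q in ("glue","mug","tape_roll","tag_stack","driver"):
        print(n,q,[(round(o["score"],2),[round(v) for v in o["at"]]) for o in optics.search_frame(n,q)[:1]])
E
```

```text
time: 19.75
tool_pos: [493.5, 85.0, 291.3]
tcp_rot: [179.8, -0.0, -102.6]
ft_force: [-0.1, 0.3, -0.2]
finger_gap: -0.0
scene 4252 slope deg [ 0.05 -0.05] z at hinge 131.2 at front 131.0
top 3923 slope deg [ 0.   -0.06] z at hinge 131.3 at front 131.3
t 19.85 chest [-42.4   0.6 291.6] rot [ 1.7987e+02 -4.0000e-02 -1.0256e+02] F(chest) [ 0.23 -0.34 -0.72] gap -0.2 j [  4.  -9.  95.   0.  94. 106.]
scene glue [(0.65, [684, -304, 86])]
scene mug [(0.77, [403, 439, 55])]
scene tape_roll [(0.78, [418, -337, 41])]
scene tag_stack [(0.82, [553, 424, 34])]
scene driver [(0.6, [542, -380, 22])]
top glue [(0.61, [534, -378, 23])]
top mug [(0.86, [391, 453, 47])]
top tape_roll [(0.81, [412, -336, 51])]
top tag_stack [(0.57, [545, 425, 35])]
top driver [(0.88, [538, -381, 21])]
```

View pics/s7.png

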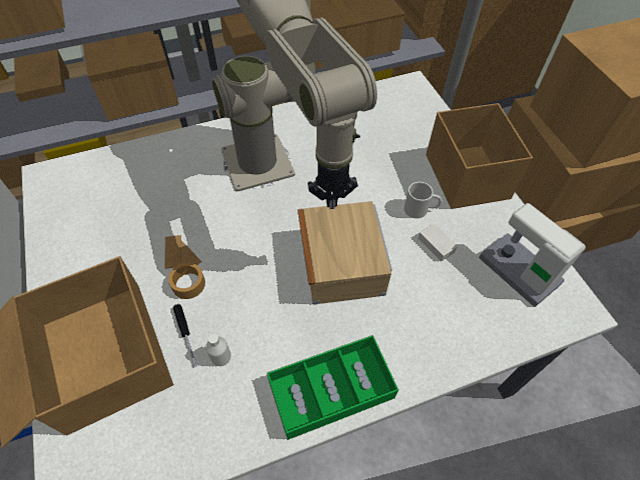

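The picture shows the lid flat and shut (around pixel (345,245)), the gripper clear above it, and everything on the bench where it was.

```bash
python3 -c "
from bench import hand_in
print(hand_in())"
```

```text
the job is handed in; nothing more can be done
None
```

The chest is shut and handed in at about 20 s robot time. I pressed the stay's knee about 30 mm with one open finger until it folded, and it stayed folded when I let go. I then lowered the lid along its arc with the shut fingers, at about 10 N, and pressed it onto its stop at about 12 N.

**Last checks, gripper clear of the lid:**
- **Lid:** its slope reads 0.0–0.05° in both cameras, and its top is level at 131 mm, the height expected when shut.
- **Bench:** glue, mug, tape roll, tag stack and driver are where they started, within the detectors' error. The top camera's glue detection disagreed: it reported the driver's position. The scene camera and the picture show the glue in place.
- **Chest contents:** I couldn't see the carton and tin once the lid was shut. They looked undisturbed in the last pictures that showed them.

**Force spike:** at the end of the knee press the wrist force briefly rose to about 32 N. The folding stay had pulled the lid about 6° down, and its edge probably met the wrist flange. I backed off at once. That was my reading of the force and the picture, not a confirmed contact.

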